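# Open the bench hood to its catch and run the beaker in

### The job

Push the clear sash of the small bench hood up into the green height band until its hidden catch takes it and it stays up by itself, going gently and by feel so that it is never forced against the stop just above the catch. Then push the sled with the beaker into the hood, gently and fully home, keeping the beaker upright on it, and leave the other things on the table alone.

Things in the scene. Friction and masses are not known exactly. Their poses are not given: they have to be found in the camera images.
- hood: White bench hood with clear sides, fixed, 360 mm wide (y), 345 mm high, open side to the robot. Origin: on the table, middle of the sash plane; x points into the hood (115 mm deep), y to its left, z up. Jambs stand at y = +-163 mm, their fronts 14 mm before the origin, 290 mm passage between them. The floor is 10 mm thick.
- band (a point): Middle of the green height band on the front of the hood's left jamb: 152.5 mm above the table. The band is 65 mm high and 22 mm wide (another on the right jamb); the hidden catch takes the sash with the underside of its lip within it.
- sash: Clear sash 285 mm wide, 170 mm high; slides straight up only, by up to 125 mm. Origin: mid-length on the underside of its round lip; axes as the hood's. Closed it is 70 mm above the table. The counterweight is a little light: it takes 2 to 4 N to raise and sinks shut by itself if let go uncaught. The arm must never push it with more than 16 N.
- lip (a point): Point on the underside of the sash's lip, 70 mm right of its middle, clear of sled and beaker: a good place to push. The lip is a round bar 16 mm thick, 260 mm long along the hood's y, its axis 12 mm before the hood's origin plane and 8 mm above this point. The pane rises behind it; the bar is polished and slippery.
- catch (a point): Middle of the stretch in which the spring catch hidden in the left jamb takes the sash: it clicks with the lip's underside anywhere 125 to 180 mm above the table (unknown, differs each time). From 20 to 10 mm below the catch it takes 1 to 3 N more. A rubber stop (8 N per mm) begins 3 mm above the caught height; let down from it, the sash rests on the catch.
- sled: Grey sled on rails, sliding only along the hood's x, about 2 N of drag if pushed slowly. Origin: under the centre of the 90x74 mm place on which the beaker stands (floor 5 mm thick, 11 mm ledges front and back); axes as the hood's; at y = +75 mm, 11 mm above the table. It starts out at hood x = -62 mm and is fully home at +48 mm, at a hard stop.
- push_plate (a point): Middle of the front face of the sled's blue upright push plate, 60 mm wide (y), 42 mm high; this point lies 106 mm before the sled's origin and 24 mm above it. Fully home the face is still 58 mm before the hood's origin plane, outside the hood. The arm must never push the sled with more than 24 N.
- beaker: Open glass beaker, 66 mm across, 80 mm high, 0.12 kg, standing on the sled. Origin: centre of its underside. Its rim is about 96 mm above the table, so it passes under the sash only when that is raised.
- vial_rack: Bystander: wooden vial rack, empty, 64x150x34 mm. Origin: centre of its underside.
- petri_samples: Bystander: round clear dish with dark samples, 91 mm across, 14 mm high. Origin: centre of its underside.
- tape_roll: Bystander: roll of cream tape, 54 mm across, 19 mm high. Origin: centre of its underside.
- slide_box: Bystander: white box with blue lid, 80x97x43 mm. Origin: centre of its underside.
- dropper_stain: Bystander: small brown bottle with black cap, 27 mm across, 62 mm high. Origin: centre of its underside.
- amber_bottle: Bystander: large brown bottle with black cap, 62 mm across, 125 mm high. Origin: centre of its underside.
- marker_red: Bystander: white marker with red cap, 14x135x15 mm, lying. Origin: centre of its underside.

How it is judged:
By the outcome, as a careful person would: the job done as asked, in the order asked, and still so for the second after the job is handed in, with the robot touching nothing.
It also fails if it takes over 67 s, if anything falls off the work surface, if the arm or the gripper's body presses on something with over 40 N, if the wrist force passes 120 N, or if a joint passes its speed limit or range.

### The arm

A 7-joint arm with a two-finger parallel gripper is mounted at the origin on a cart in front of the work surface, level with it; the furniture and walls round the work are solid. World frame = base frame: x ahead of the robot, y to its left, z up, the work surface at z = 0. Lengths are in mm, angles in rad, forces in N, time in s.
With the tool pointing down it reaches from about 400 to 925 mm from the base axis. Payload 5.6 kg.
Tool frame: the origin (TCP) lies midway between the tips of the shut fingers; the grasp point (between the pads) lies behind it (manip.tcp_to_grasp is the z of the grasp point in the tool frame, in mm); z points along the fingers, y is the line along which they close (so a half turn about z gives the same grasp; the last joint's range is limited). The gripper opens to 85 mm and grips with 20 to 120 N. Pads are 22 mm wide; open, the fingers measure 114 mm over their backs; the gripper's body (76 mm by 85 mm) begins 54 mm behind the grasp point. The pads swing forward as they close: fully open they stand 13 mm farther back than shut.
Start: joints at [1.241, 0.468, -0.012, 1.603, 0.006, 1.071, -0.056], TCP at [183.833, -623.47, 208.79] pointing down, gripper open.
Joint ranges: [-2.53, 2.53], [-0.31, 2.02], [-1.57, 1.55], [0.28, 2.44], [-1.29, 4.43], [0.15, 1.84], [-2.92, 2.92]. Speed limits (rad/s): [2.57, 2.57, 3.14, 3.14, 3.14, 3.14, 3.14].

### API

Orientations are given as a rotation vector (axis times angle).
In Python, from station import manip, gripper_to, planner, sensors, cams, ticket, models gives the robot as it stands. The module is installed in compiled form; this text tells all that it offers. Calls block until the motion is done:
- manip.move_pose(position, orientation): joint-space move of the TCP to a pose.
- manip.line_to(position, ori=None, rate=150): straight line of the TCP; ori=None keeps the orientation; rate is the mean speed in mm/s.
- manip.set_joints(angles): joint-space move.
- gripper_to(opening, effort=None): finger opening in mm; effort is the grip in N (None keeps the last); returns when the fingers have stopped.
- manip.wait(seconds).
- planner.ik(position, orientation): joint angles nearest the present ones, or None.
- sensors.sense(): the state.
- cams.camera(name): name is "scene" or "top" or "wrist"; returns a dict with "pixels" (420x560x3 uint8, blue, green, red), "intrinsics" (3x3 intrinsics, pixels), "xyz" and "rotation" of the camera in the world. Camera axes: x right, y down, z forward; pixel columns grow to the right and rows downward; lengths in mm; the calibration is good to about 2 mm. A picture is of the moment at which its call begins. There is no depth.
A pose or a line that the arm cannot do raises manip.IKError and nothing moves.
- ticket.finish_job(): hands the job in; it is judged then, once.
Trained networks look in a picture, given as the dict that the camera call returned (one of the last four; its "shot" number tells which), for a name from the list of things; names that differ only in an ending like _2 or _b are one class to them, and where a whole thing is asked for, a point or a joint stands for the part that bears it (a point fixed in the world has none). Each returns a list of dicts, best first, with "confidence" (0 to 1); they miss things now and then, are a little off and sometimes report something else, mostly with a low value. They report only what shows in the picture. A call takes as long as a camera call.
- models.find_in(picture, query): "box" ([centre column, centre row, width, height] as shares, 0 to 1, of the picture: columns of its width, rows of its height, round what is visible of it).
- models.mark_of(picture, query): "xy" ([column, row] as shares, 0 to 1, of the picture: columns of its width, rows of its height: a listed point, or the origin of a listed thing).
The state is a dict: "t": time; "joints": joint angles; "qvel": joint speeds; "joint_efforts": joint torques, N m; "tcp_pos": TCP position; "eef_rot": TCP orientation; "ft_force": force on the tool from outside, world axes, zero at the start; "moment": the same for the moment, N m; "width": finger opening in mm; "grasp_force": force on a finger pad.
Only numpy, scipy, OpenCV 4.12 (cv2) and the standard library are available. Lean on these libraries where they do the work, as an engineer would, in place of code of your own. Each camera call takes 0.05 s, during which the arm holds its last target. There are 200 camera calls.

## Working session

There is one attempt and no reset: what is moved stays moved. The work goes in short steps, each a Python script; the robot and the scene stay as the last script left them, time stands still between calls to the robot, and variables do not carry over. Pictures are saved under pics/ and viewed, at most 10 in all, crops included, and the job is handed in when it is done.

```bash
mkdir -p pics
cat > h.py <<'E'
import numpy as np, cv2
from station import manip, gripper_to, planner, sensors, cams, ticket, models
def ray(p,xy):
    K=np.array(p["intrinsics"]);R=np.array(p["rotation"])
    if R.shape!=(3,3): R=cv2.Rodrigues(R.astype(float))[0]
    d=R@np.linalg.inv(K)@np.array([xy[0]*560,xy[1]*420,1.]); return np.array(p["xyz"],float),d/np.linalg.norm(d)
def tri(rs):
    A=sum(np.eye(3)-np.outer(d,d) for o,d in rs);b=sum((np.eye(3)-np.outer(d,d))@o for o,d in rs)
    return np.linalg.solve(A,b)
def proj(p,X):
    R=np.array(p["rotation"])
    if R.shape!=(3,3): R=cv2.Rodrigues(R.astype(float))[0]
    v=np.array(p["intrinsics"])@R.T@(np.array(X)-p["xyz"]); return v[:2]/v[2]
E
python3 - <<'E'
from h import *
np.set_printoptions(precision=1,suppress=True)
s=sensors.sense(); print(s)
P={}
for n in("scene","top"):
    p=cams.camera(n);P[n]=p;cv2.imwrite(f"pics/{n}0.png",p["pixels"]);print(n,p["xyz"],np.array(p["rotation"]))
for q in["hood","band","sash","lip","sled","push_plate","beaker","vial_rack","petri_samples","tape_roll","slide_box","dropper_stain","amber_bottle","marker_red"]:
    rs=[];c=[]
    for n in P:
        m=models.mark_of(P[n],q)
        if m: rs.append(ray(P[n],m[0]["xy"]));c.append((n,round(m[0]["confidence"],2),np.round(np.array(m[0]["xy"])*[560,420],0)))
        if m:
            o,d=rs[-1]; c.append(o-d*o[2]/d[2])
    print(q,tri(rs) if len(rs)>1 else None,c)
E
```

```text
{'t': 0.0, 'joints': array([ 1.2,  0.5, -0. ,  1.6,  0. ,  1.1, -0.1]), 'qvel': array([ 0.,  0., -0.,  0.,  0., -0., -0.]), 'joint_efforts': array([ -0. , -53.2,   0. , -25.1,   0. ,   0. ,  -0. ]), 'tcp_pos': array([ 183.7, -622.9,  207.8]), 'eef_rot': array([-3.1, -0.4,  0. ]), 'ft_force': array([0.5, 0.7, 0.8]), 'moment': array([ 0.1, -0.1, -0. ]), 'grasp_force': 0.0, 'width': 85.80002485344777}
scene [-259.4  522.3  739.8] [-1.1  2.2 -1.1]
top [ 278.3   21.4 1455.1] [-2.2  2.1 -0.2]
hood [638.7 -28.    3.2] [('scene', 0.85, array([256., 205.])), array([641.9, -31. ,   0. ]), ('top', 0.59, array([292., 174.])), array([640. , -27.4,   0. ])]
band [604.  136.2 166. ] [('scene', 0.84, array([202., 180.])), array([855.9,  26.5,   0. ]), ('top', 0.84, array([234., 172.])), array([644.6, 148.9,   0. ])]
sash [626.  -33.   73.9] [('scene', 0.95, array([259., 186.])), array([722.6, -96.3,   0. ]), ('top', 0.97, array([295., 172.])), array([646. , -34.2,   0. ])]
lip [617.3 -93.3  80.9] [('scene', 0.78, array([277., 177.])), array([ 728.8, -165. ,    0. ]), ('top', 0.76, array([318., 176.]
[... 1028 characters left out ...]
 ,    0. ])]
slide_box [308.2 157.5 405.3] [('scene', 0.59, array([379., 194.])), array([ 470.6, -344.5,    0. ]), ('top', 0.65, array([160., 191.])), array([583.8, 365.8,   0. ])]
dropper_stain [ 664.7 -366.1   -6.6] [('scene', 0.68, array([338., 167.])), array([ 659. , -355.3,    0. ]), ('top', 0.46, array([405., 169.])), array([ 660.3, -367.1,    0. ])]
amber_bottle [307.8 221.    9.7] [('scene', 0.87, array([242., 318.])), array([317.3, 219.3,   0. ]), ('top', 0.81, array([206., 286.])), array([306.2, 219.9,   0. ])]
marker_red [ 709.5 -276.2   16.8] [('scene', 0.55, array([308., 164.])), array([ 732.6, -294. ,    0. ]), ('top', 0.4, array([376., 151.])), array([ 713.8, -280.4,    0. ])]
```

View pics/scene0.png

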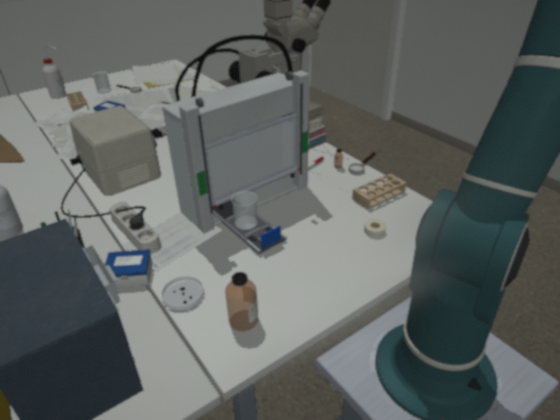

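View pics/top0.png

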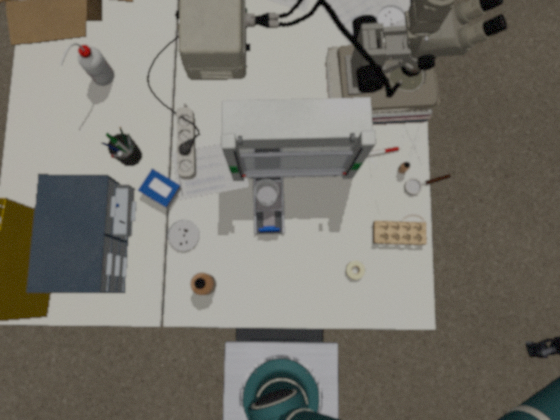

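The scene view shows the hood (jambs about (195,165) and (303,145)), facing the robot, with the blue push plate at (271,236) and the beaker at (245,210). The corridor in front of the hood is clear. The amber bottle and the tape lie to the sides. Next I check reach and take wrist views.

```bash
cat >> h.py <<'E'
from scipy.spatial.transform import Rotation as Ro
def ori(tilt,yaw=0.,flip=1):
    "tool pointing ahead, tilt deg below horizontal, yaw rad; finger line horizontal"
    t=np.radians(tilt);z=np.array([np.cos(t),0,-np.sin(t)]);y=np.array([0,-1.*flip,0])
    return Ro.from_matrix(Ro.from_euler('z',yaw).as_matrix()@np.column_stack([np.cross(y,z),y,z])).as_rotvec()
E
python3 - <<'E'
from h import *
np.set_printoptions(precision=2,suppress=True)
print(manip.tcp_to_grasp)
for X in([620,-95,55],[620,-95,170],[560,-95,55],[462,37,30],[570,50,30],[430,-30,200],[400,-30,250],[450,-150,200]):
  for f in(1,-1):
    print(X,f,[(t,planner.ik(X,ori(t,0,f)) is not None) for t in(-10,0,10,20,30,45,60,75,90)])
print(planner.ik([620,-95,55],ori(0)),planner.ik([620,-95,55],ori(20)))
E
```

```text
-18.700000000000003
[620, -95, 55] 1 [(-10, True), (0, True), (10, True), (20, True), (30, True), (45, True), (60, True), (75, True), (90, True)]
[620, -95, 55] -1 [(-10, True), (0, True), (10, True), (20, True), (30, True), (45, True), (60, True), (75, True), (90, True)]
[620, -95, 170] 1 [(-10, True), (0, False), (10, False), (20, False), (30, False), (45, True), (60, True), (75, True), (90, True)]
[620, -95, 170] -1 [(-10, True), (0, False), (10, False), (20, False), (30, False), (45, True), (60, True), (75, True), (90, True)]
[560, -95, 55] 1 [(-10, True), (0, True), (10, False), (20, False), (30, False), (45, False), (60, True), (75, True), (90, True)]
[560, -95, 55] -1 [(-10, True), (0, True), (10, False), (20, False), (30, False), (45, False), (60, True), (75, True), (90, True)]
[462, 37, 30] 1 [(-10, True), (0, False), (10, False), (20, False), (30, False), (45, False), (60, False), (75, True), (90, True)]
[462, 37, 30] -1 [(-10, True), (0, False), (10, False), (20, False), (30, False), (45, False), (60, False), (75, True), (90, True)]
[570, 50, 30] 1 [(-10, True), (0, True),
[... 413 characters left out ...]
20, False), (30, False), (45, False), (60, False), (75, True), (90, True)]
[400, -30, 250] 1 [(-10, False), (0, False), (10, False), (20, False), (30, False), (45, False), (60, False), (75, True), (90, True)]
[400, -30, 250] -1 [(-10, False), (0, False), (10, False), (20, False), (30, False), (45, False), (60, False), (75, True), (90, True)]
[450, -150, 200] 1 [(-10, False), (0, False), (10, False), (20, False), (30, False), (45, False), (60, True), (75, True), (90, True)]
[450, -150, 200] -1 [(-10, False), (0, False), (10, False), (20, False), (30, False), (45, False), (60, True), (75, True), (90, True)]
[-0.82  1.8   0.83  2.38  2.48  1.75  0.29] [ 1.08  1.25 -0.91  2.39  3.3   1.15  2.54]
```

Run:
```python
from h import *
np.set_printoptions(precision=2,suppress=True)
L=np.array([617,-95,0])
for yd in(-75,-50,-25,0,25,50,75):
  for t in(0,15,30,45):
   for f in(1,):
    yaw=np.radians(yd); r=[]
    for z in(55,100,165):
      q=planner.ik(L+[0,0,z],ori(t,yaw,f)); r.append(None if q is None else np.array(q))
    print(yd,t,f,*[x if x is not None else '-' for x in r])
```

```text
-75 0 1 [-0.28  1.17 -0.23  1.76  1.51  1.8   1.77] [-0.28  1.09 -0.23  1.8   1.5   1.8   1.81] [-0.28  0.96 -0.23  1.85  1.48  1.8   1.89]
-75 15 1 [-0.09  1.06 -0.45  1.83  1.55  1.71  1.85] [-0.1   0.97 -0.45  1.86  1.52  1.71  1.9 ] [-0.1   0.85 -0.45  1.88  1.47  1.7   1.99]
-75 30 1 [ 0.12  0.98 -0.68  1.87  1.55  1.6   1.96] [ 0.12  0.89 -0.68  1.88  1.5   1.59  2.02] [ 0.26  0.87 -0.89  1.87  1.53  1.74  2.11]
-75 45 1 [ 0.36  0.95 -0.9   1.88  1.52  1.49  2.11] [ 0.48  1.01 -1.11  1.87  1.57  1.67  2.17] [-1.13  0.93  1.25  1.95 -0.14  0.66 -2.91]
-50 0 1 [-0.45  1.13 -0.01  2.09  1.81  1.6   1.49] [-0.45  1.03 -0.01  2.14  1.81  1.59  1.54] [-0.45  0.88 -0.01  2.2   1.81  1.56  1.63]
-50 15 1 [-0.42  0.94 -0.01  2.17  1.83  1.31  1.61] [-0.42  0.83 -0.01  2.2   1.81  1.29  1.68] [-0.61  0.69  0.21  2.24  1.73  1.13  1.77]
-50 30 1 [-0.54  0.76  0.21  2.21  1.77  0.86  1.74] [-0.54  0.66  0.21  2.22  1.71  0.86  1.86] [-0.72  0.53  0.43  2.23  1.58  0.76  2.04]
-50 45 1 [-0.8   0.73  0.68  2.19  1.49  0.29  2.07] [-0.25  0.52 -0.01  2.15  1.5   0.7   2.26] [-1.21  0.86  1.34
[... 1854 characters left out ...]
]
50 45 1 [ 1.    0.81 -0.67  1.96 -0.75  0.46  0.51] [ 0.99  0.71 -0.67  1.96 -0.74  0.53  0.44] [ 1.    0.59 -0.67  1.94 -0.73  0.63  0.33]
75 0 1 [ 1.06  1.36 -0.66  1.49 -0.73  1.32  0.89] [ 1.06  1.28 -0.67  1.53 -0.77  1.33  0.87] [ 1.07  1.17 -0.68  1.57 -0.82  1.35  0.83]
75 15 1 [ 1.04  1.2  -0.64  1.57 -0.66  1.15  0.81] [ 1.05  1.12 -0.66  1.6  -0.68  1.17  0.77] [ 1.06  1.02 -0.69  1.62 -0.71  1.21  0.72]
75 30 1 [ 1.    1.04 -0.65  1.65 -0.54  0.98  0.67] [ 1.02  0.98 -0.68  1.66 -0.54  1.02  0.62] [ 1.04  0.89 -0.72  1.66 -0.55  1.08  0.55]
75 45 1 [ 0.93  0.91 -0.66  1.7  -0.36  0.84  0.45] [ 0.95  0.84 -0.68  1.7  -0.37  0.9   0.41] [ 0.96  0.75 -0.7   1.68 -0.39  0.99  0.36]
```

Run:
```python
from h import *
np.set_printoptions(precision=1,suppress=True)
import pickle
gripper_to(0)
sh=[]
def shot(n,tag):
    p=cams.camera(n); cv2.imwrite(f"pics/{tag}.png",p["pixels"])
    D={k:p[k] for k in("intrinsics","xyz","rotation")};D['m']={}
    for q in["hood","band","sash","lip","sled","push_plate","beaker"]:
        m=models.mark_of(p,q)
        if m: D['m'][q]=(np.array(m[0]["xy"]),m[0]["confidence"])
    sh.append(D)
shot("scene","s1");shot("top","t1")
for i,(X,t,y) in enumerate([([470,-190,200],20,40),([480,-120,240],45,40)]):
    if planner.ik(X,ori(t,np.radians(y))) is None: print("noik",i);continue
    manip.move_pose(X,ori(t,np.radians(y))); shot("wrist",f"w{i}")
    s=sensors.sense();print(s["t"],s["tcp_pos"],s["joints"],s["ft_force"])
pickle.dump(sh,open("sh.pkl","wb"))
for D in sh: print({k:(np.round(v[0]*[560,420]),round(v[1],2)) for k,v in D['m'].items()})
```

```text
5.2333 [ 470.  -190.1  200. ] [ 1.5  0.6 -0.6  2.2 -1.1  1.   1. ] [-0.   0.5 -0. ]
6.2333 [ 479.7 -120.6  239.3] [ 1.2  0.2 -0.6  2.2 -1.   0.8  0.5] [ 1.1  0.3 -0.2]
{'hood': (array([248., 225.]), 0.23), 'band': (array([201., 184.]), 0.86), 'sash': (array([259., 185.]), 0.89), 'lip': (array([276., 183.]), 0.56), 'sled': (array([250., 226.]), 0.62), 'push_plate': (array([270., 234.]), 0.62), 'beaker': (array([246., 223.]), 0.76)}
{'hood': (array([293., 173.]), 0.92), 'band': (array([234., 168.]), 0.71), 'sash': (array([297., 170.]), 0.61), 'lip': (array([320., 175.]), 0.73), 'sled': (array([266., 200.]), 0.84), 'push_plate': (array([271., 230.]), 0.82), 'beaker': (array([266., 197.]), 0.74)}
{'hood': (array([263., 242.]), 0.66), 'band': (array([169., 127.]), 0.83), 'sash': (array([255., 212.]), 0.63), 'lip': (array([298., 229.]), 0.78), 'sled': (array([197., 237.]), 0.8), 'push_plate': (array([132., 270.]), 0.98), 'beaker': (array([197., 238.]), 0.68)}
{'hood': (array([183.,  75.]), 0.68), 'band': (array([183.,  75.]), 0.98), 'sash': (array([293., 181.]), 0.76), 'lip': (array([338., 208.]), 0.72), 'sled': (array([229., 198.]), 0.84), 'push_plate': (array([172., 244.]), 0.88), 'beaker': (array([228., 194.]), 0.78)}
```

Now I fit the hood pose (x, y, yaw) and the sled offset to all the marks together.

Run:
```python
from h import *
import pickle
from scipy.optimize import least_squares
np.set_printoptions(precision=1,suppress=True)
sh=pickle.load(open("sh.pkl","rb"))
M={'hood':[0,0,0],'band':[-14,163,152.5],'sash':[-12,0,70],'lip':[-12,-70,70],'sled':[-62,75,11],'push_plate':[-168,75,35],'beaker':[-62,75,16]}
def world(v,k): c,s=np.cos(v[2]),np.sin(v[2]);m=np.array(M[k],float);return np.array([v[0]+c*m[0]-s*m[1],v[1]+s*m[0]+c*m[1],m[2]])
def res(v,lab=False):
    r=[]
    for i,D in enumerate(sh):
        for k,(xy,c) in D['m'].items():
            e=proj(D,world(v,k))-xy*[560,420]; 
            if lab: print(i,k,e)
            else: r+=list(e*c)
    return r
f=least_squares(res,[638,-30,0.05],loss='soft_l1',f_scale=2.)
print(f.x[:2],np.degrees(f.x[2]),np.sqrt(np.diag(np.linalg.inv(f.jac.T@f.jac)))*2*[1,1,57.3],f.cost);res(f.x,1)
for n in(0,1,2,3): pass
# overlay on wrist pics
for n,i in(("w0",2),("w1",3)):
    im=cv2.imread(f"pics/{n}.png");D=sh[i];v=f.x
    def w(m): M['_']=m;return tuple(int(a) for a in proj(D,world(v,'_')))
    L=[([-20,-130,78],[-20,130,78]),([-14,-145,0],[-14,-145,300]),([-14,145,0],[-14,145,300]),([-14,-181,0],[-14,-145,0]),([-168,45,14],[-168,105,14]),([-168,45,56],[-168,105,56]),([-168,45,14],[-168,45,56]),([-168,105,14],[-168,105,56])]
    for a,b in L: cv2.line(im,w(a),w(b),(0,0,255),1)
    cv2.imwrite(f"pics/{n}o.png",im)
np.save("hood.npy",f.x)
```

```text
[634.3 -27.2] 3.2134752122366335 [1.4 1.5 0.8] 365.5351051445491
0 hood [  8.2 -18.1]
0 band [2.3 0.1]
0 sash [-1.2  3.4]
0 lip [ 1.6 -4.1]
0 sled [-2.4 -1.4]
0 push_plate [1.7 3.4]
0 beaker [1.4 0.7]
1 hood [-0.8  2.5]
1 band [-0.3  1.9]
1 sash [-3.9  4. ]
1 lip [-2.  -1.9]
1 sled [ 1.8 -3.9]
1 push_plate [-1.5  0.9]
1 beaker [ 2.5 -1.3]
2 hood [-0.8  0.2]
2 band [-0.2 -0.8]
2 sash [ 0.5 -3.7]
2 lip [-0.5 -1.2]
2 sled [1.2 1.1]
2 push_plate [-1.4 -1.7]
2 beaker [ 1.  -2.7]
3 hood [111.  125.2]
3 band [2.5 0.4]
3 sash [-2.  -2.8]
3 lip [-1.  -2.1]
3 sled [-0.5  0.4]
3 push_plate [0.1 1.3]
3 beaker [0.7 2.3]
```

View pics/w0o.png

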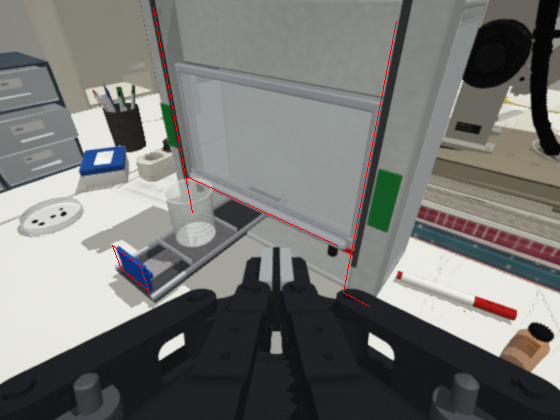

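View pics/w1o.png

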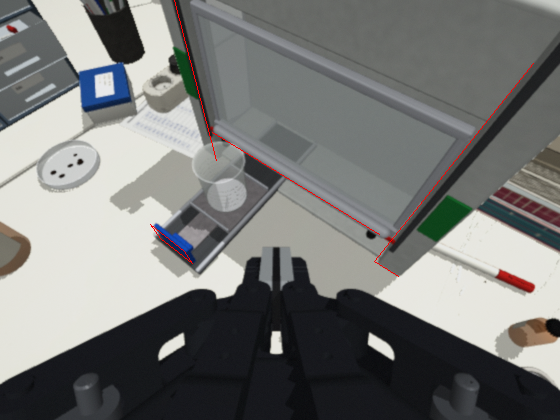

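The overlay fits: the lip line runs (180,178)–(352,252) in the first wrist view, and the plate outline at (132,268) is within about 4 px. At yaw 50 the gripper's knuckles would come close to the bar, so I look for smaller yaws.

```bash
cat >> h.py <<'E'
try: hv=np.load("hood.npy")
except Exception: hv=np.array([634,-27,.056])
def W(x,y,z):
    c,s=np.cos(hv[2]),np.sin(hv[2]);return np.array([hv[0]+c*x-s*y,hv[1]+s*x+c*y,z])
def ori2(tilt,yawdeg,roll=0):
    "yaw in hood frame, deg; roll about tool z"
    return (Ro.from_rotvec(ori(tilt,np.radians(yawdeg)+hv[2]))*Ro.from_euler('z',roll,degrees=True)).as_rotvec()
E
python3 - <<'E'
from h import *
np.set_printoptions(precision=2,suppress=True)
q0=sensors.sense()["joints"];print(q0)
for y in(-40,-60):
 for t in(8,15,22):
  for yd in(25,30,35,40,45):
   for r in(0,90):
    qs=[planner.ik(W(*p),ori2(t,yd,r)) for p in((-70,y,40),(-3,y,40),(-3,y,110),(-3,y,175))]
    if any(q is None for q in qs): print(y,t,yd,r,[q is not None for q in qs]);continue
    d=np.abs(np.diff(np.array(qs),axis=0)).max()
    print(y,t,yd,r,round(d,2),np.array(qs[1]),np.array(qs[3]) if d<.7 else '')
E
```

```text
[ 1.25  0.22 -0.64  2.2  -0.95  0.81  0.45]
-40 8 25 0 3.77 [0.09 1.16 0.43 2.2  3.94 1.83 1.42] 
-40 8 25 90 2.51 [ 0.09  1.16  0.43  2.2   3.94  1.83 -0.15] 
-40 8 30 0 5.33 [0.14 1.15 0.43 2.15 4.06 1.81 1.42] 
-40 8 30 90 0.29 [ 0.14  1.15  0.43  2.15  4.06  1.81 -0.15] [-0.01  0.89  0.66  2.26  4.12  1.79 -0.36]
-40 8 35 0 5.05 [ 1.5   1.66 -1.11  2.02 -0.95  0.24  1.27] 
-40 8 35 90 5.19 [ 1.5   1.66 -1.11  2.02 -0.95  0.24 -0.31] 
-40 8 40 0 0.24 [ 1.36  1.45 -0.94  1.96 -1.13  0.51  1.33] [ 1.42  1.24 -1.1   2.05 -1.14  0.47  1.12]
-40 8 40 90 0.29 [ 1.33  1.41 -0.89  1.96 -1.2   0.56 -0.2 ] [ 1.42  1.24 -1.1   2.05 -1.14  0.47 -0.46]
-40 8 45 0 0.13 [ 1.18  1.28 -0.72  1.9  -1.23  0.79  1.32] [ 1.24  1.03 -0.83  1.99 -1.26  0.79  1.14]
-40 8 45 90 0.15 [ 1.18  1.27 -0.71  1.9  -1.24  0.79 -0.25] [ 1.28  1.07 -0.89  1.99 -1.21  0.74 -0.46]
-40 15 25 0 3.61 [ 1.61  1.96 -1.36  2.16  2.28  0.32 -1.85] 
-40 15 25 90 1.17 [ 1.61  1.96 -1.36  2.16  2.28  0.32  2.86] 
-40 15 30 0 2.98 [ 1.59  1.88 -1.34  2.1   1.85  0.23 -1.47] 
-40 15 30 90 0.27 [-0.06  1.16  0.65  2.19  4.    1.8
[... 3182 characters left out ...]
67 [ 1.54  1.71 -1.33  2.1   1.83  0.25 -1.59] 
-60 22 30 90 0.27 [-0.2   1.21  0.87  2.19  3.99  1.84 -0.48] [-0.31  0.97  1.11  2.25  4.17  1.79 -0.65]
-60 22 35 0 2.62 [ 1.55  1.76 -1.38  2.04  1.38  0.34 -1.09] 
-60 22 35 90 2.61 [ 1.55  1.76 -1.38  2.04  1.38  0.34 -2.66] 
-60 22 40 0 0.17 [ 1.23  1.15 -0.82  1.99 -1.26  0.48  1.23] [ 1.25  0.86 -0.88  2.03 -1.22  0.58  0.94]
-60 22 40 90 0.18 [ 1.27  1.2  -0.88  1.99 -1.18  0.42 -0.4 ] [ 1.25  0.86 -0.88  2.03 -1.22  0.58 -0.63]
-60 22 45 0 0.14 [ 1.15  1.1  -0.72  1.93 -1.16  0.62  1.12] [ 1.16  0.82 -0.75  1.97 -1.16  0.73  0.89]
-60 22 45 90 0.16 [ 1.1   1.07 -0.66  1.94 -1.23  0.67 -0.41] [ 1.07  0.76 -0.62  1.98 -1.25  0.81 -0.63]
```

Run:
```python
from h import *
np.set_printoptions(precision=2,suppress=True)
o=ori2(22,40,90)
manip.move_pose(W(-65,-111,90),o)
manip.line_to(W(-65,-111,38),rate=80)
s=sensors.sense();print(s["t"],s["tcp_pos"],s["joints"],s["ft_force"])
b=s["ft_force"]
for a in np.linspace(0.25,1,4):
    manip.line_to(W(-65+61*a,-111+51*a,38-2*a),rate=80)
    s=sensors.sense();print(s["t"],s["tcp_pos"],s["ft_force"]-b)
    if np.linalg.norm(s["ft_force"]-b)>3: break
p=cams.camera("scene");cv2.imwrite("pics/a.png",cv2.resize(p["pixels"][60:270,130:410],None,fx=2,fy=2,interpolation=cv2.INTER_CUBIC))
p=cams.camera("wrist");cv2.imwrite("pics/b.png",p["pixels"])
```

```text
7.8667 [ 575.79 -141.63   38.47] [ 1.22  1.03 -0.6   2.02 -1.26  0.72 -0.32] [ 0.15 -0.69 -0.32]
8.2667 [ 590.12 -127.9    37.8 ] [-0.9   0.67  0.74]
8.6667 [ 604.44 -114.63   36.88] [-0.57  0.9  -0.4 ]
9.0667 [ 618.91 -101.05   36.33] [-0.44  0.31  0.97]
9.4667 [633.44 -87.4   35.85] [0.33 0.5  0.57]
```

View pics/b.png

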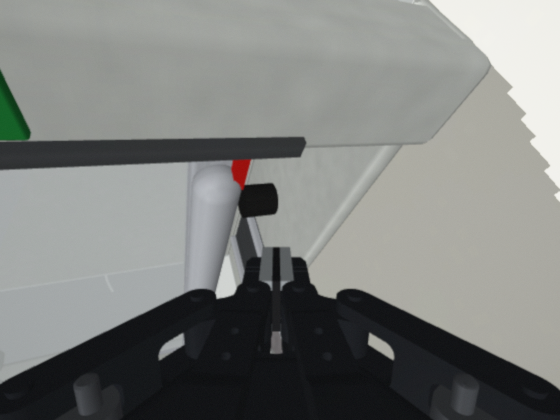

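The wrist view (rolled) shows the bar at (205,230) just above the finger at (275,260), with the jamb clear. Now I raise it in small steps, watching the force.

```bash
cat >> h.py <<'E'
def force(n=4):
    f=[]
    for _ in range(n): f.append(sensors.sense()["ft_force"]);manip.wait(0.01)
    return np.mean(f,0)
E
python3 - <<'E'
from h import *
np.set_printoptions(precision=2,suppress=True)
b=force(8);np.save("b.npy",b)
z=36;y=-60
while z<80:
    z+=2; manip.line_to(W(-4,y,z),rate=40); f=force(3)-b; s=sensors.sense()
    print(z,round(s["t"],2),s["tcp_pos"][2],f)
    if np.linalg.norm(f)>9: break
E
```

```text
38 9.91 38.106337806106005 [ 0.38  0.22 -0.23]
40 10.18 40.08810648495843 [0.52 0.24 0.12]
42 10.46 42.06483783682596 [-0.27  0.62  0.43]
44 10.73 44.1033748990453 [ 0.48 -0.35  0.18]
46 11.01 46.10362893059411 [ 0.14 -0.06 -0.08]
48 11.28 48.11505348809872 [ 0.19  0.01 -0.05]
50 11.56 49.7622386332696 [-1.06 -0.21 -1.05]
52 11.83 51.70373168909717 [-2.23 -0.4  -1.62]
54 12.11 53.943871473934855 [-3.75 -0.37 -1.13]
56 12.38 56.15521236059687 [-3.05  0.33 -1.94]
58 12.66 58.25921209674036 [-3.62 -0.13 -1.6 ]
60 12.93 60.25297138610652 [-2.89  0.32 -1.26]
62 13.21 62.22584099331912 [-2.6  -0.07 -1.31]
64 13.48 64.1874856353395 [-2.56  0.01 -1.1 ]
66 13.76 66.15835084077032 [-2.01 -0.46 -1.14]
68 14.03 68.18778127717648 [-2.8   0.37 -1.51]
70 14.31 70.183325579396 [-2.74  0.35 -1.36]
72 14.58 72.1789859830989 [-2.87 -0.54 -1.91]
74 14.86 74.21395828800664 [-2.72 -0.48 -1.05]
76 15.13 76.17658400340295 [-2.76  0.12 -1.4 ]
78 15.41 78.1911540414711 [-2.28  0.01 -1.18]
80 15.68 80.18199649161532 [-2.79 -0.   -0.98]
```

Run:
```python
from h import *
p=cams.camera("wrist");cv2.imwrite("pics/c.png",p["pixels"])
q=cams.camera("scene")
print([ (m["confidence"],np.array(m["xy"])*[560,420]) for m in models.mark_of(q,"lip")[:2]])
print([ (m["confidence"],np.array(m["xy"])*[560,420]) for m in models.mark_of(q,"sash")[:2]])
for z in(70,90,100,110): print(z,proj(q,W(-12,-70,z)),proj(q,W(-12,0,z)))
a=cv2.resize(q["pixels"][90:240,160:360],(560,420),interpolation=cv2.INTER_CUBIC);cv2.imwrite("pics/c.png",cv2.resize(np.hstack([p["pixels"],a]),(800,300)))
```

```text
[(0.55, array([278.096, 169.89 ]))]
[(0.8, array([262.92, 176.4 ])), (0.31, array([248.696, 225.498]))]
70 [277.83128646 179.02414584] [257.76244805 187.96781829]
90 [277.67373376 172.86646453] [257.41407922 181.71471952]
100 [277.59388683 169.74578184] [257.2374587  178.54444281]
110 [277.51331318 166.59669668] [257.05918368 175.3444684 ]
```

View pics/c.png

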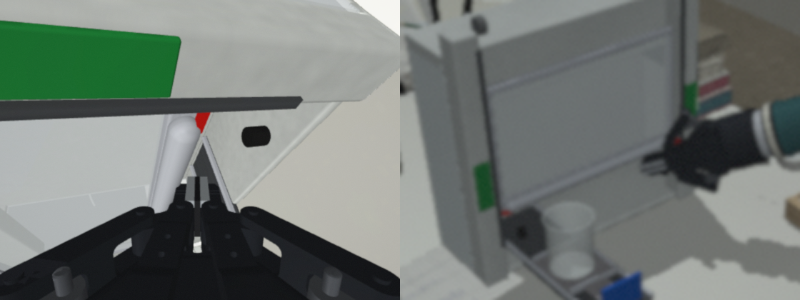

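The sash is riding up on the finger, with the lip at about 100 mm. The force is mostly horizontal, so the tip sits on the front of the bar. I slide it further under while lowering slightly.

Run:
```python
from h import *
np.set_printoptions(precision=2,suppress=True)
b=np.load("b.npy")
x=-4.;z=80.
while x<6:
    x+=1.5; z-=0.9; manip.line_to(W(x,-60,z),rate=30); f=force(4)-b; s=sensors.sense()
    print(x,round(s["t"],2),s["tcp_pos"],f)
    if np.linalg.norm(f)>8: break
```

```text
-2.5 16.17 [635.15 -87.27  78.89] [-2.27 -0.96 -1.85]
-1.0 16.45 [636.73 -87.19  78.16] [-2.47 -0.42 -2.25]
0.5 16.73 [638.33 -87.13  77.39] [-1.33 -0.03 -2.18]
2.0 17.02 [639.84 -87.    76.48] [-0.87 -0.01 -2.39]
3.5 17.3 [641.3  -86.88  75.62] [-0.79 -0.01 -1.61]
5.0 17.58 [642.78 -86.82  74.69] [-0.23 -0.04 -1.4 ]
6.5 17.87 [644.24 -86.71  73.79] [ 0.01  0.42 -1.42]
```

```bash
cat > up.py <<'E'
from h import *
import sys
b=np.load("b.npy")
x=6.5;z=float(sys.argv[1]);top=float(sys.argv[2]);step=float(sys.argv[3]);h=[]
bump=None
while z<top:
    z+=step; manip.line_to(W(x,-60,z),rate=30); f=force(4)-b; s=sensors.sense(); h.append(-f[2])
    print(round(z,1),round(s["t"],2),"%.2f | %.2f %.2f %.2f"%(s["tcp_pos"][2],*f))
    if np.linalg.norm(f)>7: print("HARD");break
    if len(h)>6:
        base=np.median(h[2:] if bump is None else h[2:bump])
        m=np.mean(h[-2:])
        if bump is None and np.mean(h[-3:])>np.median(h[2:-3] if len(h)>8 else h[2:])+0.8: bump=len(h)-3;print("bump")
        elif bump is not None and len(h)-bump>3 and m<base+0.4: print("bump end");break
E
python3 up.py 73.8 165 1.5
```

```text
75.3 18.15 75.30 | -0.69 -0.06 -1.35
76.8 18.43 76.83 | -1.93 0.12 -1.69
78.3 18.72 78.41 | -2.08 -0.55 -1.62
79.8 19.0 79.96 | -1.01 -0.21 -1.54
81.3 19.28 81.46 | -1.27 -0.18 -1.16
82.8 19.57 82.96 | -1.54 0.13 -1.11
84.3 19.85 84.44 | -1.35 -0.03 -1.64
85.8 20.13 85.92 | -1.62 -0.16 -1.37
87.3 20.42 87.44 | -1.40 -0.26 -1.72
88.8 20.7 88.95 | -1.42 -0.64 -1.58
90.3 20.98 90.44 | -1.63 -0.27 -1.41
91.8 21.27 91.96 | -1.60 0.31 -1.22
93.3 21.55 93.44 | -1.29 0.17 -1.81
94.8 21.83 94.97 | -1.58 -0.15 -1.78
96.3 22.12 96.45 | -1.32 -0.13 -2.01
97.8 22.4 97.96 | -1.44 0.26 -1.42
99.3 22.68 99.44 | -1.51 -0.20 -1.47
100.8 22.97 100.99 | -1.13 0.24 -1.24
102.3 23.25 102.45 | -1.36 -0.16 -1.36
103.8 23.53 103.94 | -1.58 -0.40 -1.49
105.3 23.82 105.46 | -1.41 -0.22 -1.32
106.8 24.1 106.96 | -1.48 -0.33 -1.58
108.3 24.38 108.43 | -1.16 -0.36 -1.36
109.8 24.67 109.43 | -1.19 -0.51 -3.90
bump
111.3 24.95 110.82 | -2.91 -0.45 -4.98
112.8 25.23 112.47 | -3.91 -0.39 -5.85
HARD
```

```bash
sed -i 's/>7: print/>float(sys.argv[4]): print/' up.py; python3 up.py 112.8 116.8 1 9.5
python3 - <<'E'
from h import *
p=cams.camera("wrist");q=cams.camera("scene")
m=models.mark_of(q,"lip");print([(i["confidence"],np.array(i["xy"])*[560,420]) for i in m[:1]])
m=models.mark_of(q,"sash");print([(i["confidence"],np.array(i["xy"])*[560,420]) for i in m[:1]])
for z in(120,130,140,150): print(z,proj(q,W(-12,-70,z)),proj(q,W(-12,0,z)))
a=cv2.resize(q["pixels"][90:240,160:360],(560,420),interpolation=cv2.INTER_CUBIC);cv2.imwrite("pics/d.png",cv2.resize(np.hstack([p["pixels"],a]),(800,300)))
E
```

```text
113.8 25.52 113.51 | -4.15 -0.44 -6.60
114.8 25.8 114.61 | -5.24 -1.04 -6.92
115.8 26.08 115.62 | -5.16 -0.72 -7.51
116.8 26.37 116.57 | -5.60 -1.31 -7.62
HARD
[(0.74, array([276.976, 158.214]))]
[(0.56, array([257.376, 159.39 ]))]
120 [277.43200285 163.41881956] [256.8792308  172.11437703]
130 [277.34994568 160.21175377] [256.69757626 168.85374151]
140 [277.26713135 156.97509532] [256.51419582 165.56212655]
150 [277.18354932 153.70843273] [256.32906475 162.23908853]
```

View pics/d.png

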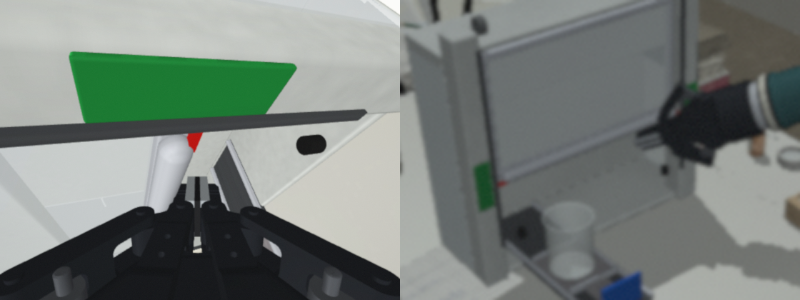

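The sash is up, its lip at about 137 mm and level. The force has ramped smoothly over 8 mm, which fits the approach to the catch. I go on in fine steps.

```bash
cat > up2.py <<'E'
from h import *
import sys
b=np.load("b.npy");z,top,step,lim,drop=map(float,sys.argv[1:6]);pk=0
while z<top:
    z+=step; manip.line_to(W(6.5,-60,z),rate=30); f=force(4)-b; s=sensors.sense();n=np.linalg.norm(f);pk=max(pk,n)
    print(round(z,1),round(s["t"],2),"%.2f | %.2f %.2f %.2f | %.2f"%(s["tcp_pos"][2],*f,n))
    if n>lim: print("HARD");break
    if n<pk-drop: print("DROP");break
E
python3 up2.py 116.8 123 0.6 12 2
```

```text
117.4 26.85 117.16 | -4.96 -1.22 -8.59 | 10.00
118.0 27.13 117.78 | -5.12 -0.71 -8.75 | 10.17
118.6 27.42 120.27 | -2.94 -0.85 -2.87 | 4.19
DROP
```

```bash
python3 up2.py 118.6 126.5 0.9 6 20;  python3 up2.py 126.5 129.5 0.5 5 20
```

```text
119.5 27.7 120.81 | -1.33 0.28 -1.17 | 1.80
120.4 27.98 120.96 | -0.36 0.37 -1.09 | 1.21
121.3 28.27 121.36 | -0.27 0.08 -1.95 | 1.97
122.2 28.55 122.00 | -0.82 0.06 -2.53 | 2.66
123.1 28.83 122.95 | -1.21 -0.14 -2.81 | 3.07
124.0 29.12 124.00 | -1.82 -0.57 -2.81 | 3.39
124.9 29.4 125.04 | -2.14 -0.53 -2.47 | 3.31
125.8 29.68 126.06 | -2.44 0.29 -2.12 | 3.24
126.7 29.97 127.08 | -1.49 0.01 -1.02 | 1.80
127.0 30.25 127.19 | -1.19 0.01 -1.59 | 1.98
127.5 30.53 127.71 | -0.61 -0.10 -0.97 | 1.15
128.0 30.82 127.99 | -0.22 0.45 -1.39 | 1.48
128.5 31.1 128.33 | -0.76 0.26 -2.42 | 2.55
129.0 31.38 128.91 | -0.47 0.27 -2.03 | 2.10
129.5 31.67 129.49 | -1.25 -0.08 -2.13 | 2.47
```

```bash
cat > dn.py <<'E'
from h import *
import sys
b=np.load("b.npy");z,to,step=map(float,sys.argv[1:4])
while z>to:
    z-=step; manip.line_to(W(6.5,-60,z),rate=30); f=force(5)-b; s=sensors.sense()
    print(round(z,1),round(s["t"],2),"%.2f | %.2f %.2f %.2f"%(s["tcp_pos"][2],*f))
E
python3 dn.py 129.5 123.5 1
```

```text
128.5 31.96 128.64 | -0.15 -0.11 -1.17
127.5 32.25 127.72 | -0.09 0.49 -0.87
126.5 32.54 126.65 | -0.07 0.55 -0.34
125.5 32.83 125.47 | 0.02 0.06 0.00
124.5 33.12 124.47 | 0.37 0.31 -0.36
123.5 33.42 123.48 | -0.07 0.04 -0.18
```

The force vanishes on the way down, so the catch has taken it. I withdraw and confirm with the camera.

Run:
```python
from h import *
np.set_printoptions(precision=2,suppress=True)
b=np.load("b.npy")
manip.line_to(W(6.5,-60,108),rate=60); print(force()-b)
manip.line_to(W(-70,-124,108),rate=120); print(force()-b)
q=cams.camera("scene");p=cams.camera("wrist")
for k,y in(("lip",-70),("sash",0)):
    m=models.mark_of(q,k)[:1];print(k,[(i["confidence"],np.array(i["xy"])*[560,420]) for i in m],[(z,proj(q,W(-12,y,z))) for z in(140,150,160)])
a=cv2.resize(q["pixels"][90:240,160:360],(560,420),interpolation=cv2.INTER_CUBIC);cv2.imwrite("pics/e.png",cv2.resize(np.hstack([p["pixels"],a]),(800,300)))
s=sensors.sense();print(s["t"],s["joints"])
# sled options
for t in(60,70,80,90):
  for yd in(0,20,40):
   for r in(0,90):
    qs=[planner.ik(W(*P),ori2(t,yd,r)) for P in((-195,75,120),(-195,75,30),(-70,75,30))]
    print(t,yd,r,[None if v is None else np.round(v,2) for v in qs] if all(v is not None for v in qs) else [v is not None for v in qs])
```

```text
[-0.07  0.24 -0.11]
[ 0.01  0.2  -0.25]
lip [(0.87, array([275.13, 152.71]))] [(140, array([277.27, 156.98])), (150, array([277.18, 153.71])), (160, array([277.1 , 150.41]))]
sash [(0.67, array([257.6 , 157.71]))] [(140, array([256.51, 165.56])), (150, array([256.33, 162.24])), (160, array([256.14, 158.88]))]
35.075 [ 1.34  0.94 -0.74  2.03 -1.11  0.7  -0.54]
60 0 0 [False, False, True]
60 0 90 [False, False, True]
60 20 0 [False, False, True]
60 20 90 [False, False, True]
60 40 0 [True, False, True]
60 40 90 [True, False, True]
70 0 0 [True, False, True]
70 0 90 [True, False, True]
70 20 0 [True, False, True]
70 20 90 [True, False, True]
70 40 0 [array([ 0.66,  0.22, -0.69,  2.34, -0.26,  0.39, -0.58]), array([ 0.22,  0.39, -0.22,  2.4 , -1.  ,  0.19,  0.18]), array([ 0.28,  0.54, -0.34,  2.12, -0.28,  0.26, -0.55])]
70 40 90 [array([ 0.15,  0.16, -0.13,  2.36, -0.56,  0.42, -1.88]), array([ 0.12,  0.38, -0.11,  2.41, -1.12,  0.22, -1.28]), array([-0.03,  0.51,  0.03,  2.14, -0.84,  0.34, -1.61])]
80 0 0 [array([ 0.14,  0.18, -0.34,  2.29,  0.17,  0.51, -1.85]), array([-0.41,  0.37,
[... 1411 characters left out ...]
56,  2.15,  0.23,  0.75, -1.55]), array([ 0.04,  0.43, -0.24,  2.22,  0.2 ,  0.51, -1.52]), array([-0.04,  0.57, -0.12,  1.93,  0.11,  0.64, -1.4 ])]
90 20 90 [array([-1.21,  0.59,  1.36,  2.23, -0.75,  0.92, -2.12]), array([-0.74,  0.5 ,  0.69,  2.26, -0.61,  0.57, -2.31]), array([-0.6 ,  0.64,  0.6 ,  1.97, -0.55,  0.7 , -2.4 ])]
90 40 0 [array([ 0.32,  0.3 , -0.54,  2.15,  0.23,  0.74, -1.19]), array([ 0.04,  0.43, -0.23,  2.22,  0.2 ,  0.51, -1.16]), array([ 0.04,  0.58, -0.22,  1.92,  0.2 ,  0.66, -1.12])]
90 40 90 [array([-0.6 ,  0.25,  0.5 ,  2.21, -0.18,  0.72, -2.36]), array([-0.85,  0.55,  0.84,  2.27, -0.74,  0.62, -1.83]), array([-0.53,  0.61,  0.51,  1.96, -0.46,  0.68, -2.12])]
```

View pics/e.png

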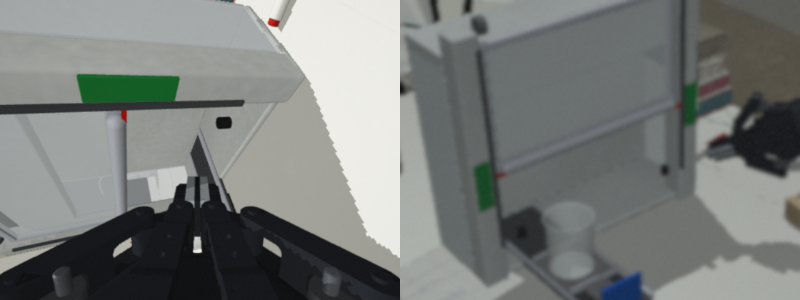

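The sash stays up inside the green band, with the lip mark at about 153 mm. Next is the sled.

Run:
```python
from h import *
np.set_printoptions(precision=2,suppress=True)
manip.line_to(W(-150,-140,190),rate=200)
o=ori2(80,0,0)
manip.move_pose(W(-205,75,150),o)
manip.line_to(W(-205,75,28),rate=120)
s=sensors.sense();print(s["t"],s["tcp_pos"],W(-205,75,28),s["joints"])
b=force(6);np.save("b2.npy",b)
manip.line_to(W(-192,75,28),rate=60);x=-192
while x<-160:
    x+=2;manip.line_to(W(x,75,28),rate=30);f=force(3)-b;s=sensors.sense();print(x,round(s["t"],2),s["tcp_pos"],f)
    if f[0]<-1.5 : break
q=cams.camera("top");print([(k,np.round(ray(q,m[0]["xy"])[0]*0+np.array([*(np.array(m[0]["xy"])*[560,420]),0])),proj(q,W(*P))) for k,P in(("push_plate",(-168,75,35)),("beaker",(-62,75,16))) for m in[models.mark_of(q,k)] if m])
```

```text
38.3583 [425.64  36.15  28.23] [425.37  36.21  28.  ] [ 0.5   0.49 -0.78  2.34  0.99  0.43 -2.61]
-190 39.05 [440.26  37.04  27.97] [ 0.13 -0.55 -0.29]
-188 39.33 [442.38  37.21  28.  ] [-0.1  -0.38  0.01]
-186 39.6 [444.43  37.3   28.  ] [ 0.   -0.54 -0.51]
-184 39.88 [446.4   37.41  27.98] [-0.61 -0.49 -0.19]
-182 40.15 [448.44  37.53  28.02] [ 0.05 -0.15 -0.46]
-180 40.42 [450.43  37.65  28.02] [-0.02  0.07  0.4 ]
-178 40.7 [452.44  37.77  28.02] [ 0.31 -0.4   0.01]
-176 40.98 [454.4   37.87  28.  ] [-0.14 -0.55  0.08]
-174 41.25 [456.42  37.95  28.01] [ 0.06 -0.31 -0.62]
-172 41.52 [458.36  38.09  27.96] [-0.01 -0.18 -0.4 ]
-170 41.8 [460.33  38.15  27.98] [-1.04 -0.54 -0.04]
-168 42.08 [462.45  38.24  28.01] [-0.58 -1.01 -0.02]
-166 42.35 [464.53  38.36  28.04] [-0.56 -0.41  0.83]
-164 42.62 [466.54  38.51  28.04] [-0.51 -0.19 -0.4 ]
-162 42.9 [468.58  38.68  28.06] [-0.81 -1.79  0.24]
-160 43.17 [470.53  38.78  28.03] [-0.92 -0.27  0.25]
[('beaker', array([267., 189.,   0.]), array([268.15, 196.13]))]
```

Run:
```python
from h import *
p=cams.camera("wrist");q=cams.camera("scene")
for k,P in(("push_plate",(-168,75,35)),("beaker",(-62,75,16)),("sled",(-62,75,11))):
  m=models.mark_of(q,k)
  if m: print(k,m[0]["confidence"],np.array(m[0]["xy"])*[560,420],[proj(q,W(P[0]+d,P[1],P[2])) for d in(0,10,20)])
a=cv2.resize(q["pixels"][130:280,180:380],(560,420),interpolation=cv2.INTER_CUBIC);cv2.imwrite("pics/f.png",cv2.resize(np.hstack([p["pixels"],a]),(800,300)))
```

```text
push_plate 0.6 [266.728 232.386] [array([272.19727071, 237.06705057]), array([269.67583763, 235.11423335]), array([267.1834116 , 233.18388173])]
beaker 0.74 [242.816 221.298] [array([247.31347475, 223.27192814]), array([245.09348824, 221.52298951]), array([242.89735826, 219.7928454 ])]
sled 0.87 [244.216 221.718] [array([247.42718825, 224.7849334 ]), array([245.21182126, 223.03196269]), array([243.02020535, 221.29778568])]
```

View pics/f.png

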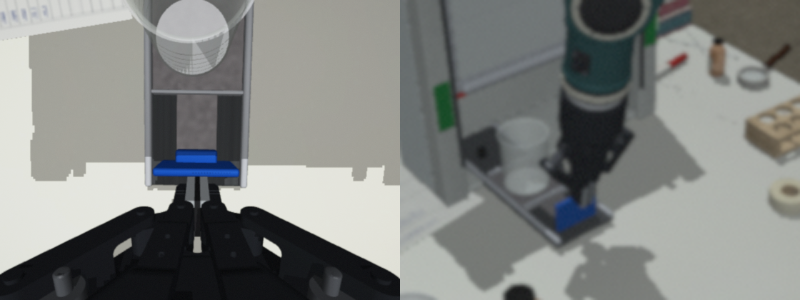

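The finger sits centred on the blue plate, and the sled with the beaker has moved about 15 mm. I push it home.

Run:
```python
from h import *
np.set_printoptions(precision=2,suppress=True)
b=np.load("b2.npy")
x=-160
for x in(-135,-110,-86):
    manip.line_to(W(x,75,28),rate=30);f=force(3)-b;s=sensors.sense();print(x,round(s["t"],2),s["tcp_pos"],f)
    if f[0]<-4: break
else:
  while x<-45 and s["t"]<61:
    x+=1.5;manip.line_to(W(x,75,28),rate=20);f=force(3)-b;s=sensors.sense();print(x,round(s["t"],2),s["tcp_pos"],f)
    if f[0]<-5: break
```

```text
-135 44.58 [495.53  40.46  28.11] [ 0.5  -0.66 -0.05]
-110 45.59 [520.49  41.64  28.12] [-0.14 -0.41 -0.01]
-86 46.57 [544.45  43.15  28.12] [ 0.45 -0.52  0.05]
-84.5 46.84 [545.66  43.11  28.01] [-0.75 -0.07  0.46]
-83.0 47.12 [547.26  43.16  28.01] [-0.72  0.11 -0.3 ]
-81.5 47.39 [548.83  43.23  28.03] [-0.97  0.38  0.37]
-80.0 47.67 [550.36  43.23  28.04] [-0.86 -0.38 -0.28]
-78.5 47.94 [551.88  43.28  28.05] [-1.19  0.1   0.58]
-77.0 48.22 [553.36  43.35  28.04] [-1.06  0.74  0.22]
-75.5 48.49 [554.85  43.44  28.02] [-0.85 -0.11  0.76]
-74.0 48.77 [556.39  43.55  28.06] [-0.44 -0.55  0.22]
-72.5 49.04 [557.83  43.57  28.01] [-0.6  -0.42  0.33]
-71.0 49.32 [559.31  43.68  28.01] [-0.73 -0.64 -0.03]
-69.5 49.59 [560.85  43.77  28.04] [-1.03 -0.95  0.29]
-68.0 49.87 [562.3   43.85  28.  ] [-1.02 -0.45  0.69]
-66.5 50.14 [563.83  43.96  28.03] [-0.95 -0.32  0.92]
-65.0 50.42 [565.3   44.03  28.01] [-0.86 -0.95  0.34]
-63.5 50.69 [566.81  44.11  28.02] [-0.76 -0.99 -0.09]
-62.0 50.97 [568.31  44.27  28.01] [-0.66 -0.44  0.88]
-60.5 51.24 [568.58  44.2   27.82] [-4.48 -1.98  4.14]
-59.0 51.52 [568.69  44.21  27.6 ] [-9.85 -1.75  8.33]
```

Hard stop felt. I back off and check.

Run:
```python
from h import *
np.set_printoptions(precision=2,suppress=True)
manip.line_to(W(-64,75,28),rate=30)
manip.line_to(W(-120,75,28),rate=120)
manip.line_to(W(-190,40,180),rate=200)
p=cams.camera("wrist");q=cams.camera("scene")
for k,P in(("push_plate",(-58,75,35)),("beaker",(48,75,16)),("sash",(-12,0,152)),("lip",(-12,-70,152))):
  m=models.mark_of(q,k)
  if m: print(k,m[0]["confidence"],np.array(m[0]["xy"])*[560,420],proj(q,W(*P)))
a=cv2.resize(q["pixels"][90:240,160:360],(560,420),interpolation=cv2.INTER_CUBIC);cv2.imwrite("pics/g.png",cv2.resize(np.hstack([p["pixels"],a]),(800,300)))
print(sensors.sense()["t"])
```

```text
push_plate 0.83 [244.72 217.69] [245.98 216.76]
beaker 0.69 [305.59 165.69] [224.15 205.02]
sash 0.8 [257.49 161.11] [256.29 161.57]
lip 0.61 [274.01 153.8 ] [277.17 153.05]
53.7583
```

View pics/g.png

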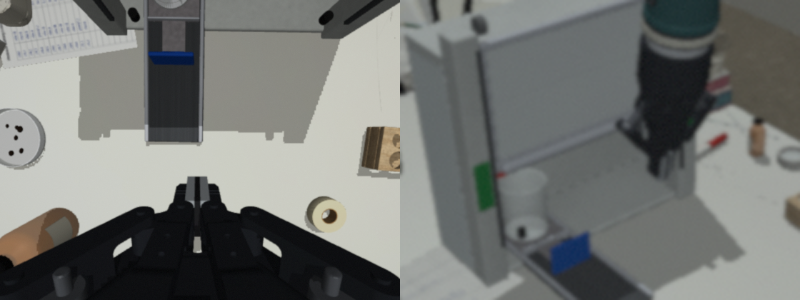

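The beaker stands upright inside the hood at (522,205), the plate is at its home position, the sash is held in the band, and the bystanders are untouched. I hand the job in.

```bash
python3 -c "
from h import *
print(ticket.finish_job())"
```

```text
the job is handed in; nothing more can be done
None
```

The sash is held by its catch inside the green band, the sled is fully home with the beaker upright, and I handed the job in at about 54 s; peak measured pushes were about 10 N on the sash and 13 N on the sled.

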